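Slide the serving board out over the counter's edge

TASK

Push the oak serving board towards the robot over the front edge of the island until the tip of its neck (the handle) sticks out 5 cm past the edge, square to the edge, so that the next person can take it by the neck; get the 5 cm right to within a centimetre. The little salt bowl must ride along standing on the board: only slide the board with the fingertips, do not lift it, do not touch its neck or the salt bowl, and leave the spice jar, the pepper mill and the timer where they stand.

Things in the scene. Friction and masses are not known exactly. Their poses are not given: they have to be found in the camera images.
- board: Flat oak serving board, 320 x 150 x 13 mm, 0.4 to 0.8 kg, loose on the island top (z = 0), neck towards the robot, up to 17 degrees off square; slides at 2 to 7 N. Origin: centre of its underside. y runs along it: neck tip at y = -160 mm, straight wide end at +160 mm; wide part from y = -105 to +160 mm, the rest is the narrower neck. x: across, z: up
- board_end (a point): Middle of the straight end face of the board's wide end, on its underside; board frame (0, +160 mm, 0): the place to push. Pushed sideways 30 mm from this end, the board turns about 4.5 rad per metre of push
- pinch_bowl: Little round brown bowl of salt, 67 mm across and 29 mm high, loose, 90 g, standing on top of the board near its middle. Origin: centre of its underside, z up
- counter_ref (a point): A fixed mark point on the island top (z = 0), exactly 200 mm in from the island's front edge: the straight front edge runs along y (world y) at this point's x minus 200 mm. The island top lies on the +x side of the edge, open air on the -x side. With the neck 5 cm out, the board's wide end lies 270 mm in from the edge
- spice_jar: Dark jar with a cork-coloured lid, 57 mm across, 89 mm high, loose bystander on the right. Origin: centre of its underside
- mill_pepper: Slim wooden pepper mill, 52 mm across, 172 mm high, loose bystander on the left. Origin: centre of its underside
- timer: Round cream-white kitchen timer, 65 mm across, 58 mm high, loose bystander on the left, between board and pepper mill. Origin: centre of its underside
Things that resemble listed ones, but are neither listed nor needed, are in the scene too. Of the things that look like the pinch_bowl, the largest one is meant.

How it is judged:
By the outcome, as a careful person would: the job done as asked, in the order asked, and still so for the second after the job is handed in, with the robot touching nothing.
It also fails if it takes over 54 s, if anything falls off the work surface, if the arm or the gripper's body presses on something with over 40 N, if the wrist force passes 120 N, or if a joint passes its speed limit or range.

ROBOT

A 6-joint arm with a two-finger parallel gripper is mounted at the origin on a cart in front of the work surface, level with it; the furniture and walls round the work are solid. World frame = base frame: x ahead of the robot, y to its left, z up, the work surface at z = 0. Lengths are in mm, angles in rad, forces in N, time in s.
With the tool pointing down it reaches from about 350 to 975 mm from the base axis. Payload 7.1 kg.
Tool frame: the origin (TCP) lies midway between the tips of the shut fingers; the grasp point (between the pads) lies 19 mm behind it (ctrl.tcp_to_grasp is the distance from the TCP to the grasp point, in mm); z points along the fingers, y is the line along which they close (so a half turn about z gives the same grasp; the last joint's range is limited). The gripper opens to 88 mm and grips with 3 to 60 N. Pads are 20 mm wide; open, the fingers measure 115 mm over their backs; the gripper's body (75 mm by 178 mm) begins 61 mm behind the grasp point.
Start: joints at [1.228, 0.423, 1.63, -0, 1.089, -0.019], TCP at [198.825, 592.514, 222.675] pointing down, gripper open.
Joint ranges: [-3, 3], [-0.9, 2.11], [0.09, 2.58], [-1.31, 4.45], [0.11, 2.69], [-2.54, 2.54]. Speed limits (rad/s): [2.39, 2.39, 3.01, 3.14, 3.14, 3.14].

INTERFACE

Orientations are given as a rotation vector (axis times angle).
In Python, from workcell import get_obs, cams, ticket, boxes_of, ctrl gives the robot as it stands.
- The arm moves only by the shell command python3 -m creep 'ROWS' [OPENING]. ROWS is JSON, one flat list of numbers, 4 for each row, row after row: the shift along the world's x, y, z in m, then the turn about the world's z in rad. In form: [tx, ty, tz, spin, tx, ty, tz, spin, ...]. A call has 1 to 10 rows; each row is the pose to reach, as a shift and turn from the pose commanded when the call began; what a row does not reach only later rows make up. A row lasts 1/12 s, in which the tool goes at most 41.7 mm and 7.16 degrees, less where a joint would pass 70% of its speed; a pose out of reach is approached as far as the arm can. A call with a gripper value outside its range is refused whole. OPENING is the opening, from 0 (shut) to 1 (fully open), set as the call begins (- or left out, the last holds). The fingers move at their own pace and stop on an object; the grip force is fixed at half the most. Time passes only in rows, so rows that repeat a pose let the fingers close. It gives the time, the measured TCP pose, the force, the opening and the grip force at its end, in the units of the state.
- get_obs(): the state, without advancing time (a new reading comes with each control period).
- cams.get_image(name): name is "side" or "top"; returns (picture, depth): 384x512x3 uint8, red, green, blue; 384x512 float32, mm along the optical axis (not along the pixel's ray), 0 where there is no reading.
- cams.get_calibration(name): a dict with "mtx" (3x3 intrinsics, pixels), "D" ([k1, k2, p1, p2, k3] as OpenCV has them; the pictures are not rectified), "R" (3x3) and "t" (3): a world point X has camera coordinates R X + t. Camera axes: x right, y down, z forward; pixel columns grow to the right and rows downward; lengths in mm; the calibration is good to about 2 mm. A picture is of the moment at which its call begins. get_calibration takes no time and is no camera call.
- ticket.close_job(): hands the job in; it is judged then, once.
Trained networks look in the newest picture that a camera, given by its name, has taken for a name from the list of things; names that differ only in an ending like _2 or _b are one class to them, and where a whole thing is asked for, a point or a joint stands for the part that bears it (a point fixed in the world has none). Each returns a list of dicts, best first, with "score" (0 to 1); they miss things now and then, are a little off and sometimes report something else, mostly with a low value. They report only what shows in the picture. A call takes as long as a camera call. They do not tell look-alikes from the thing itself.
- boxes_of(camera, target): "centre" ([column, row] in pixels, amid what is visible of it).
The state is a dict: "t": time; "qpos": joint angles; "qvel": joint speeds; "joint_torque": joint torques, N m; "ee_pos": TCP position; "orientation": TCP orientation; "ft_force": force on the tool from outside, world axes, zero at the start; "moment": the same for the moment, N m; "width": finger opening in mm; "grasp_force": force on a finger pad.
Only numpy, scipy, OpenCV 4.12 (cv2) and the standard library are available. Lean on these libraries where they do the work, as an engineer would, in place of code of your own. Each camera call takes 0.05 s, during which the arm holds its last target. There are 200 camera calls.

## Working session

There is one attempt and no reset: what is moved stays moved. The work goes in short steps, Python scripts to look and compute and a shell command to move; the robot and the scene stay as the last step left them, time stands still between calls to the robot, and variables do not carry over. Pictures are saved under pics/ and viewed, at most 10 in all, crops included, and the job is handed in when it is done.

```bash
mkdir -p pics
python3 - <<'E'
from workcell import *
import cv2
o=get_obs();print(o['t'],o['ee_pos'],o['orientation'],o['width'])
for c in("top","side"):
    im,d=cams.get_image(c);cv2.imwrite(f"pics/{c}1.png",im[:,:,::-1])
    k=cams.get_calibration(c);print(c,k['mtx'].round(1).tolist(),k['D'],(-k['R'].T@k['t']).round(0),k['R'].round(2).tolist())
    for n in("board","board_end","pinch_bowl","counter_ref","spice_jar","mill_pepper","timer"):
        print(n,[(b['centre'],b['score']) for b in boxes_of(c,n)])
E
```

```text
0.0 [198.63228733 591.99535219 221.90691024] [-5.06262098e-01 -3.10027233e+00  2.41323377e-03] 87.64862024541121
top [[483.5, 0.0, 260.1], [0.0, 483.5, 197.3], [0.0, 0.0, 1.0]] [-0.11350564  0.          0.          0.          0.        ] [ 296. -139. 1344.] [[-0.01, -1.0, -0.0], [-0.98, 0.01, -0.18], [0.18, -0.0, -0.98]]
board [([274.6, 213.2], 0.72)]
board_end [([275.7, 216.7], 0.6)]
pinch_bowl [([337.1, 211.6], 0.82), ([275.6, 229.8], 0.73), ([339.6, 244.7], 0.69)]Traceback (most recent call last):
  File "<stdin>", line 8, in <module>
ValueError: it knows: board, board_end, mill_pepper, pinch_bowl, spice_jar, timer
```

```bash
cat > h.py <<'E'
from workcell import *
import cv2, numpy as np
def world(c,uv,z=0.):
    """pixels -> world points on plane z"""
    k=cams.get_calibration(c);R=np.array(k['R']);t=np.array(k['t']).ravel()
    p=cv2.undistortPoints(np.float64(uv).reshape(-1,1,2),np.array(k['mtx']),np.array(k['D'])).reshape(-1,2)
    r=np.c_[p,np.ones(len(p))]@R; C=-R.T@t
    return C+r*((z-C[2])/r[:,2])[:,None]
def cloud(c,d):
    """world point per pixel from depth"""
    k=cams.get_calibration(c);R=np.array(k['R']);t=np.array(k['t']).ravel()
    h,w=d.shape;uv=np.stack(np.meshgrid(np.arange(w),np.arange(h)),-1)
    p=cv2.undistortPoints(uv.reshape(-1,1,2).astype(float),np.array(k['mtx']),np.array(k['D'])).reshape(-1,2)
    X=np.c_[p,np.ones(len(p))]*d.reshape(-1,1)
    return ((X-t)@R).reshape(h,w,3)
E
python3 - <<'E'
from h import *
for c in("top","side"):
    im,d=cams.get_image(c);np.savez(f"{c}.npz",im=im,d=d)
    cv2.imwrite(f"pics/{c}2.png",cv2.resize(im[:,:,::-1],(800,600)))
    for n in("board","pinch_bowl","spice_jar","mill_pepper","timer"):
        print(c,n,[(b['centre'],b['score'],world(c,b['centre'],10)[0].round(0)[:2].tolist()) for b in boxes_of(c,n)])
im,d=cams.get_image("top");P=cloud("top",d)
for col in(150,270,330,420):
    print(col,[(r,P[r,col].round(0).tolist()) for r in range(120,384,20)])
E
```

```text
top board []
top pinch_bowl [([339.9, 209.8], 0.83, [505.0, -362.0]), ([339.8, 241.6], 0.64, [416.0, -358.0]), ([275.1, 230.3], 0.61, [451.0, -179.0])]
top spice_jar [([375.2, 227.3], 0.69, [454.0, -459.0])]
top mill_pepper [([111.6, 231.8], 0.91, [452.0, 279.0])]
top timer [([173.9, 236.1], 0.64, [438.0, 102.0])]
side board [([242.2, 212.0], 0.57, [478.0, -198.0])]
side pinch_bowl [([228.0, 202.5], 0.7, [449.0, -123.0]), ([262.8, 235.2], 0.64, [504.0, -348.0]), ([228.3, 240.4], 0.45, [407.0, -349.0])]
side spice_jar [([251.2, 247.4], 0.79, [459.0, -400.0])]
side mill_pepper [([206.2, 140.6], 0.63, [469.0, 483.0])]
side timer [([213.2, 171.0], 0.79, [445.0, 144.0])]
150 [(120, [765.0, 171.0, 47.0]), (140, [702.0, 166.0, 58.0]), (160, [660.0, 178.0, 0.0]), (180, [602.0, 176.0, -2.0]), (200, [542.0, 173.0, 6.0]), (220, [485.0, 172.0, 2.0]), (240, [429.0, 171.0, 0.0]), (260, [373.0, 169.0, 3.0]), (280, [318.0, 169.0, 0.0]), (300, [263.0, 167.0, 4.0]), (320, [150.0, 371.0, -897.0]), (340, [60.0, 372.0, -906.0]), (360, [-29.0, 370.0, -903.0]), (380, [-117.0, 368.0, -896.0])]
270 [(120, [7
[... 569 characters left out ...]
[478.0, -335.0, -0.0]), (240, [422.0, -333.0, -4.0]), (260, [366.0, -330.0, 2.0]), (280, [312.0, -329.0, -2.0]), (300, [257.0, -327.0, -0.0]), (320, [141.0, -449.0, -896.0]), (340, [51.0, -446.0, -899.0]), (360, [-39.0, -445.0, -909.0]), (380, [-125.0, -441.0, -895.0])]
420 [(120, [750.0, -594.0, 61.0]), (140, [707.0, -607.0, 10.0]), (160, [633.0, -584.0, 61.0]), (180, [589.0, -600.0, 3.0]), (200, [532.0, -597.0, -2.0]), (220, [474.0, -592.0, -2.0]), (240, [417.0, -588.0, 1.0]), (260, [361.0, -584.0, 1.0]), (280, [306.0, -581.0, -1.0]), (300, [251.0, -578.0, -1.0]), (320, [129.0, -866.0, -901.0]), (340, [39.0, -861.0, -900.0]), (360, [-50.0, -856.0, -896.0]), (380, [-140.0, -852.0, -896.0])]
```

View pics/top2.png

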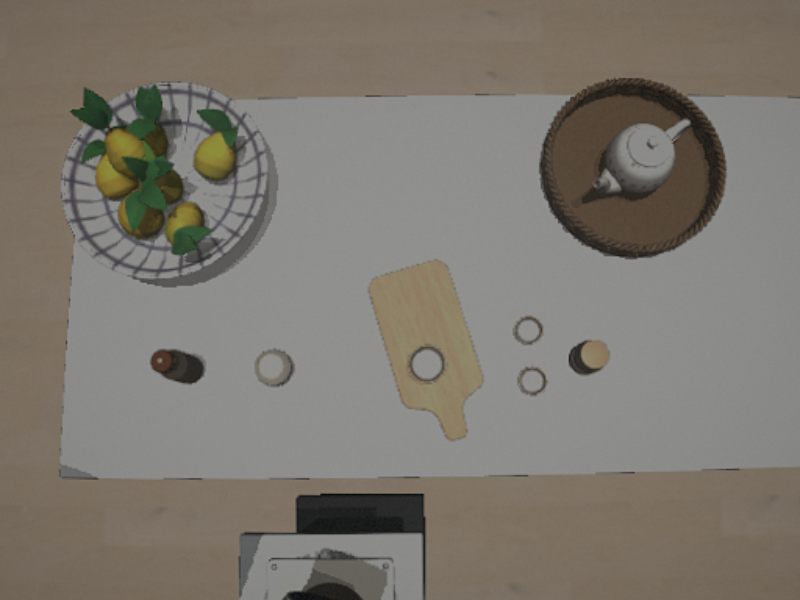

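View pics/side2.png

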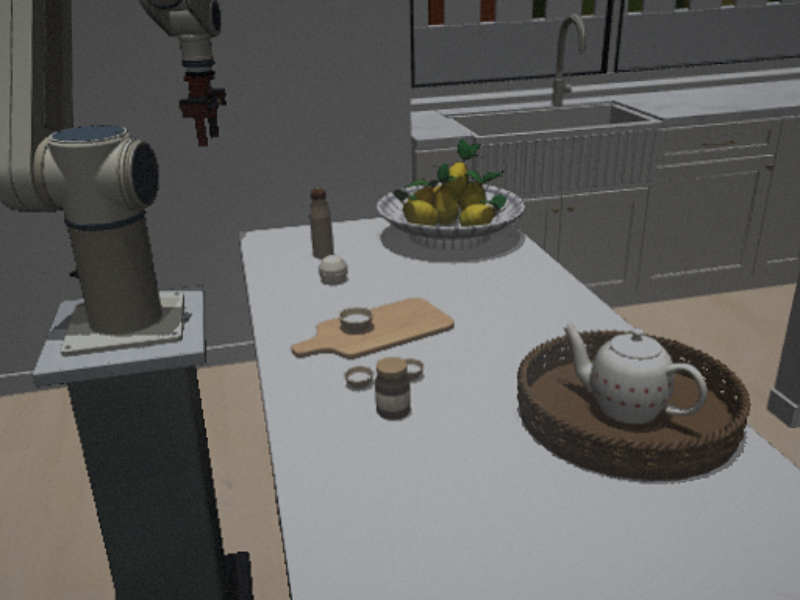

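```bash
cat >> h.py <<'E'
def edge(im,d):
    """front edge x: last table row per column by depth jump, fitted"""
    xs=[]
    for c in list(range(60,170))+list(range(290,480)):
        r=np.arange(285,330);far=(d[285:330,c]>1700)
        if far.any(): xs.append((c,r[far.argmax()]-.5))
    W=world("top",xs,0);ok=abs(W[:,0]-np.median(W[:,0]))<6
    return np.polyfit(W[ok,1],W[ok,0],1),W[ok,0].mean(),len(W)
def board(im):
    hsv=cv2.cvtColor(im,cv2.COLOR_RGB2HSV);m=cv2.inRange(hsv,(8,55,60),(28,255,255))
    m[:150]=0;m[302:]=cv2.bitwise_and(m[302:],m[302:])
    m[:,:180]=0;m[:,345:]=0
    n,l,s,_=cv2.connectedComponentsWithStats(m);i=1+s[1:,4].argmax()
    c=max(cv2.findContours((l==i).astype(np.uint8),cv2.RETR_EXTERNAL,cv2.CHAIN_APPROX_NONE)[0],key=len)
    P=world("top",c.reshape(-1,2),13)[:,:2]
    (cx,cy),(a,b),an=cv2.minAreaRect(P.astype(np.float32))
    box=cv2.boxPoints(((cx,cy),(a,b),an))
    e=[box[1]-box[0],box[2]-box[1]];v=max(e,key=np.linalg.norm);v=v/np.linalg.norm(v);v*=np.sign(v[0])
    C=np.array([cx,cy]);s=(P-C)@v;L=sorted((a,b))
    return dict(C=C,ang=np.degrees(np.arctan2(v[1],v[0])),L=L,end=C+160*v,tip=C-160*v,minx=P[:,0].min(),m=(l==i))
E
python3 - <<'E'
from h import *
z=np.load("top.npz");print(edge(z['im'],z['d']))
b=board(z['im']);m=b.pop('m');print(b,m.sum())
E
```

```text
(array([6.27605426e-04, 2.46388196e+02]), np.float64(246.25951177290045), 300)
{'C': array([ 465.05267334, -180.39074707]), 'ang': np.float32(16.109257), 'L': [147.89993286132812, 317.1109619140625], 'end': array([ 618.77017212, -135.99556351]), 'tip': array([ 311.33517456, -224.78593063]), 'minx': np.float64(310.64670660735896)} 4634
```

```bash
python3 -m creep '[0.183,-0.311,0,0.162, 0.183,-0.311,0,0.162, 0.183,-0.311,0,0.162, 0.183,-0.311,0,0.162, 0.183,-0.311,0,0.162, 0.183,-0.311,0,0.162, 0.183,-0.311,0,0.162, 0.366,-0.622,0,0.324, 0.366,-0.622,0,0.324, 0.366,-0.622,0,0.324]' 0
```

```text
t: 1.68
ee_pos: [408.3, 236.4, 223.0]
orientation: [-0.006, 3.141, 0.001]
ft_force: [0.3, -0.4, -0.3]
width: 24.3
grasp_force: 0.0
```

```bash
python3 -m creep '[0.157,-0.266,0,0, 0.157,-0.266,0,0, 0.157,-0.266,0,0, 0.157,-0.266,0,0, 0.157,-0.266,0,0, 0.157,-0.266,0,0, 0.157,-0.266,0,0, 0.157,-0.266,0,0, 0.157,-0.266,0,0]'
python3 -m creep '[0,0,-0.04,0, 0,0,-0.08,0, 0,0,-0.12,0, 0,0,-0.16,0, 0,0,-0.18,0, 0,0,-0.18,0]'
```

```text
t: 2.43
ee_pos: [566.6, -31.4, 222.8]
orientation: [0.006, 3.14, -0.001]
ft_force: [-0.6, -0.1, -0.2]
width: 0.5
grasp_force: 0.0
t: 2.93
ee_pos: [560.4, -26.7, 38.4]
orientation: [0.001, -3.133, -0.001]
ft_force: [-0.9, 0.3, 0.2]
width: 0.6
grasp_force: 0.0
```

```bash
python3 -m creep '[0,0,0,0,0,0,-0.01,0,0,0,-0.02,0,0,0,-0.03,0,0,0,-0.036,0,0,0,-0.036,0,0,0,-0.036,0]'
```

```text
t: 3.52
ee_pos: [564.4, -28.0, 6.4]
orientation: [0.0, -3.141, -0.0]
ft_force: [0.5, -0.3, 0.3]
width: 0.5
grasp_force: 0.0
```

```bash
python3 -m creep '[0,-0.008,0,0,0,-0.016,0,0,0,-0.024,0,0,0,-0.028,0,0,0,-0.032,0,0,0,-0.036,0,0,0,-0.04,0,0,0,-0.044,0,0,0,-0.048,0,0,0,-0.052,0,0]'
python3 -m creep '[0,-0.004,0,0,0,-0.008,0,0,0,-0.012,0,0,0,-0.016,0,0,0,-0.02,0,0,0,-0.022,0,0,0,-0.022,0,0]'
cat > look.py <<'E'
import sys
from h import *
im,d=cams.get_image("top");b=board(im);b.pop('m')
print({k:np.round(v,1).tolist() for k,v in b.items()})
o=get_obs();print(o['t'],o['ee_pos'].round(1),o['ft_force'].round(1))
for n in sys.argv[2:]:print(n,[(np.round(x['centre'],0).tolist(),round(x['score'],2),world("top",x['centre'],40)[0].round(0)[:2].tolist()) for x in boxes_of("top",n)])
if sys.argv[1]!='-':cv2.imwrite(f"pics/{sys.argv[1]}.png",cv2.resize(im[130:330,170:400,::-1],(690,600)))
E
python3 look.py a pinch_bowl
```

```text
t: 4.35
ee_pos: [564.9, -80.1, 6.8]
orientation: [-0.001, 3.141, 0.0]
ft_force: [1.2, 2.3, 0.4]
width: 0.6
grasp_force: 1.4
t: 4.93
ee_pos: [564.5, -102.6, 6.7]
orientation: [-0.0, -3.141, 0.0]
ft_force: [-0.0, 0.1, 0.0]
width: 0.7
grasp_force: 0.1
{'C': [449.8, -202.6], 'ang': 7.699999809265137, 'L': [149.1, 317.1], 'end': [608.4, -181.3], 'tip': [291.3, -223.9], 'minx': 291.8}
4.9833 [ 564.1 -102.4    6.6] [-0.2 -0.2 -0.6]
pinch_bowl [([283.0, 236.0], 0.85, [433.0, -200.0]), ([339.0, 242.0], 0.76, [411.0, -351.0]), ([340.0, 213.0], 0.7, [492.0, -358.0])]
```

View pics/a.png

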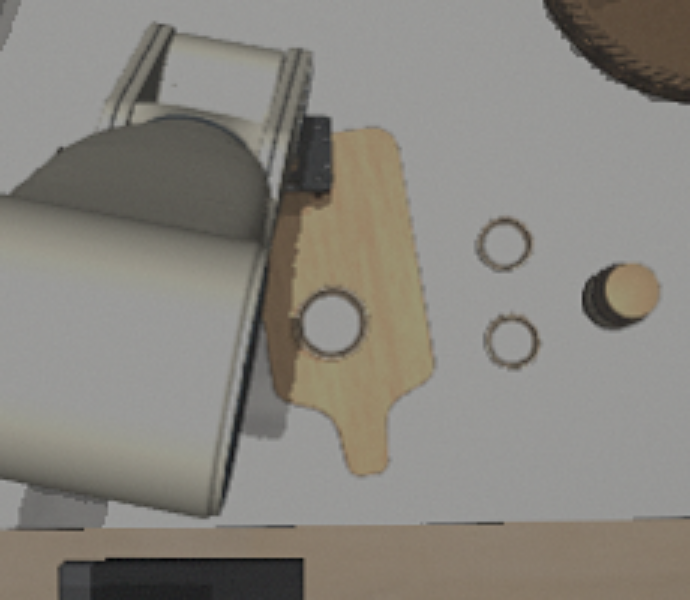

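```bash
python3 -m creep '[0,-0.004,0,0,0,-0.008,0,0,0,-0.012,0,0,0,-0.016,0,0,0,-0.02,0,0,0,-0.024,0,0,0,-0.028,0,0,0,-0.030,0,0,0,-0.030,0,0]'
python3 -m creep '[0,0.01,0,0,0,0.03,0,0,0,0.05,0,0,0,0.06,0.03,0,0.03,0.06,0.07,0,0.07,0.06,0.07,0,0.107,0.06,0.07,0,0.107,0.06,0.07,0]' 1
python3 look.py b pinch_bowl
```

```text
t: 5.78
ee_pos: [564.5, -132.6, 6.7]
orientation: [-0.0, -3.141, 0.0]
ft_force: [-0.7, -0.1, -0.2]
width: 0.7
grasp_force: 0.0
t: 6.45
ee_pos: [679.7, -71.3, 79.3]
orientation: [-0.002, 3.131, -0.002]
ft_force: [-1.3, -0.8, -0.1]
width: 49.9
grasp_force: 0.0
{'C': [441.2, -216.8], 'ang': 0.4000000059604645, 'L': [147.9, 315.6], 'end': [601.2, -215.8], 'tip': [281.2, -217.8], 'minx': 283.5}
6.5 [675.3 -71.2  77.6] [-1.3  1.  -0.3]
pinch_bowl [([339.0, 212.0], 0.65, [496.0, -354.0]), ([287.0, 237.0], 0.59, [429.0, -210.0]), ([290.0, 220.0], 0.2, [474.0, -218.0])]
```

View pics/b.png

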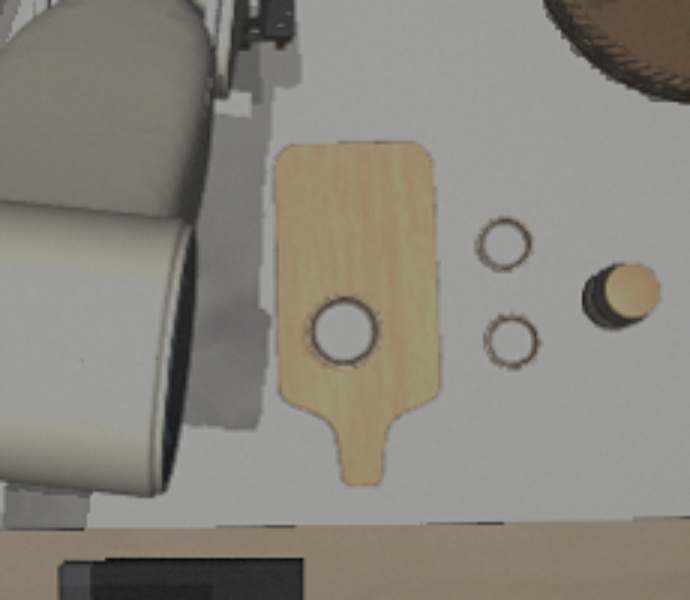

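```bash
python3 -m creep '[-0.01,-0.04,0,0,-0.02,-0.08,0,0,-0.03,-0.12,0,0,-0.03,-0.145,0,0,-0.03,-0.145,0,0,-0.03,-0.145,0,0]' 1
python3 -m creep '[0,0,-0.02,0,0,0,-0.04,0,0,0,-0.055,0,0,0,-0.065,0,0,0,-0.070,0,0,0,-0.070,0,0,0,-0.070,0]'
```

```text
t: 7.05
ee_pos: [639.4, -217.6, 75.9]
orientation: [-0.004, -3.139, -0.001]
ft_force: [0.9, 1.4, -0.7]
width: 87.6
grasp_force: 0.0
t: 7.63
ee_pos: [641.8, -216.5, 6.8]
orientation: [0.001, -3.141, -0.0]
ft_force: [-0.3, -0.1, 0.6]
width: 87.6
grasp_force: 0.0
```

```bash
python3 -m creep '[-0.008,0,0,0,-0.016,0,0,0,-0.022,0,0,0,-0.025,0,0,0,-0.027,0,0,0,-0.029,0,0,0,-0.031,0,0,0,-0.033,0,0,0,-0.035,0,0,0,-0.038,0,0,0]'
python3 -m creep '[-0.003,0,0,0,-0.006,0,0,0,-0.009,0,0,0,-0.012,0,0,0,-0.015,0,0,0,-0.018,0,0,0,-0.021,0,0,0,-0.024,0,0,0,-0.027,0,0,0,-0.03,0,0,0]'
python3 -m creep '[-0.003,0,0,0,-0.006,0,0,0,-0.009,0,0,0,-0.012,0,0,0,-0.015,0,0,0,-0.018,0,0,0,-0.020,0,0,0,-0.022,0,0,0,-0.023,0,0,0,-0.023,0,0,0]'
python3 look.py c pinch_bowl
```

```text
t: 8.47
ee_pos: [604.5, -217.1, 7.0]
orientation: [-0.0, 3.14, -0.001]
ft_force: [3.4, 1.2, -0.8]
width: 88.1
grasp_force: 1.4
t: 9.3
ee_pos: [573.5, -217.1, 6.8]
orientation: [-0.0, 3.141, -0.0]
ft_force: [4.9, 0.5, 1.7]
width: 87.4
grasp_force: 2.4
t: 10.13
ee_pos: [550.4, -217.0, 6.8]
orientation: [0.0, -3.141, 0.0]
ft_force: [3.2, 0.2, 3.2]
width: 87.9
grasp_force: 2.8
{'C': [177.4, -247.2], 'ang': 49.599998474121094, 'L': [169.9, 284.7], 'end': [281.1, -125.3], 'tip': [73.8, -369.1], 'minx': 65.7}
10.1833 [ 550.4 -217.     6.7] [ 2.8 -1.4  2.8]
pinch_bowl [([339.0, 244.0], 0.81, [407.0, -350.0]), ([340.0, 212.0], 0.55, [495.0, -357.0])]
```

View pics/c.png

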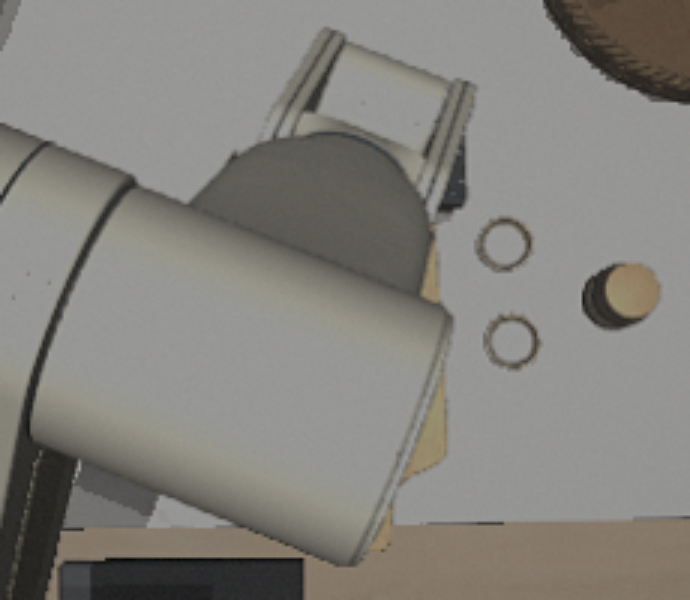

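```bash
python3 -m creep '[-0.003,0,0,0,-0.006,0,0,0,-0.009,0,0,0,-0.012,0,0,0,-0.014,0,0,0,-0.016,0,0,0,-0.017,0,0,0,-0.017,0,0,0]'
python3 -m creep '[0.01,0,0,0,0.03,0,0,0,0.06,0,0.0,0,0.06,0.03,0.035,0,0.06,0.07,0.07,0,0.06,0.11,0.07,0,0.06,0.15,0.07,0,0.06,0.19,0.07,0,0.06,0.19,0.07,0,0.06,0.19,0.07,0]'
sed -i 's/m\[:150\]=0.*/m[:150]=0/; s/n,l,s,_=/F=cv2.inRange(d,1,1700) if d is not None else m; m=cv2.bitwise_and(m,F);n,l,s,_=/; s/def board(im)/def board(im,d=None)/' h.py
sed -i 's/board(im)/board(im,d)/; s/^o=get/print(edge(im,d));o=get/' look.py
python3 look.py d pinch_bowl
```

```text
t: 10.9
ee_pos: [533.2, -217.0, 6.7]
orientation: [0.0, -3.141, -0.0]
ft_force: [3.8, -0.6, 3.5]
width: 87.7
grasp_force: 3.2
t: 11.73
ee_pos: [591.9, -24.3, 75.8]
orientation: [0.007, -3.138, -0.0]
ft_force: [-0.7, -0.0, -0.1]
width: 88.1
grasp_force: 0.0
{'C': [365.2, -219.5], 'ang': 1.2999999523162842, 'L': [147.9, 318.8], 'end': [525.2, -215.8], 'tip': [205.3, -223.3], 'minx': 206.0}
(array([-1.69093080e-04,  2.45975246e+02]), np.float64(246.05878837550472), 223)
11.7833 [592.3 -26.   75.8] [-0.6 -0.8  0. ]
pinch_bowl [([340.0, 240.0], 0.7, [417.0, -352.0]), ([286.0, 267.0], 0.68, [348.0, -204.0]), ([340.0, 214.0], 0.65, [488.0, -357.0])]
```

View pics/d.png

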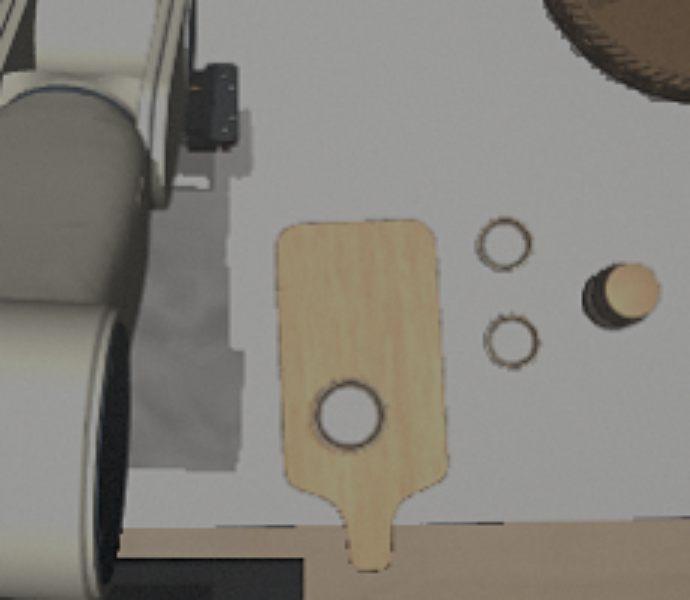

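```bash
cat > fine.py <<'E'
from h import *
im,d=cams.get_image("top")
b=board(im,d);c=max(cv2.findContours(b['m'].astype(np.uint8),0,cv2.CHAIN_APPROX_NONE)[0],key=len)
P=world("top",c.reshape(-1,2),13)[:,:2]
C=b['C'];v=np.array([np.cos(np.radians(b['ang'])),np.sin(np.radians(b['ang']))]);n=np.array([-v[1],v[0]])
s=(P-C)@v;t=(P-C)@n
for nm,k,ax in(("L",(t>60)&(s>-80)&(s<140),0),("R",(t<-60)&(s>-80)&(s<140),0),("E",(s>150)&(abs(t)<55),1)):
    q=P[k];f=np.polyfit(q[:,ax],q[:,1-ax],1);print(nm,"deg",np.degrees(np.arctan(f[0])).round(2)*(1 if ax==0 else -1),q.mean(0).round(1),len(q))
print("tip",P[s<-155].mean(0))
# edge by intensity, subpixel
g=cv2.cvtColor(im,cv2.COLOR_RGB2HSV)[:,:,1].astype(float)
X=[]
for col in list(range(310,480)):
    p=g[290:320,col];lo,hi=p[:8].mean(),p[-8:].mean();r=np.argmax(p>(lo+hi)/2)
    X.append((col,290+r-1+((lo+hi)/2-p[r-1])/(p[r]-p[r-1]+1e-9)))
W=world("top",X,0);k=abs(W[:,0]-np.median(W[:,0]))<5;print("edge",np.median(W[:,0]),np.polyfit(W[k,1],W[k,0],1))
E
python3 fine.py
```

```text
L deg 1.86 [ 391.2 -146.6] 81
R deg 1.24 [ 395.7 -291.3] 80
E deg 1.68 [ 523.  -216.7] 39
tip [ 207.06009816 -222.97168529]
edge 246.08361054098265 [-2.61701021e-05  2.46201799e+02]
```

```bash
python3 -m creep '[0,-0.04,0,0,0,-0.08,0,0,0,-0.12,0,0,0,-0.16,0,0,0,-0.2,0,0,0,-0.210,0,0,0,-0.210,-0.03,0,0,-0.210,-0.06,0,0,-0.210,-0.07,0,0,-0.210,-0.07,0]' 0
python3 -m creep '[-0.01,0,0,0,-0.02,0,0,0,-0.03,0,0,0,-0.04,0,0,0,-0.05,0,0,0,-0.054,0,0,0,-0.054,0,0,0]'
```

```text
t: 12.72
ee_pos: [590.5, -237.1, 3.5]
orientation: [-0.003, -3.135, -0.004]
ft_force: [-0.7, 0.1, 0.8]
width: 24.5
grasp_force: 0.0
t: 13.3
ee_pos: [538.4, -236.9, 7.1]
orientation: [-0.0, -3.141, -0.0]
ft_force: [-0.5, -0.6, -0.1]
width: 0.5
grasp_force: 0.0
```

```bash
python3 -m creep '[-0.002,0,0,0,-0.004,0,0,0,-0.006,0,0,0,-0.008,0,0,0,-0.010,0,0,0,-0.0115,0,0,0,-0.0125,0,0,0,-0.013,0,0,0,-0.013,0,0,0]'
python3 -m creep '[0.01,0,0,0,0.03,0,0,0,0.06,0,0.0,0,0.06,0,0.02,0,0.06,0.03,0.05,0,0.06,0.07,0.07,0,0.06,0.11,0.07,0,0.06,0.15,0.07,0,0.06,0.19,0.07,0,0.06,0.21,0.07,0]'
python3 -m creep '[0,0.03,0,0,0,0.03,0,0,0,0.03,0,0]'
python3 fine.py;python3 look.py e pinch_bowl
```

```text
t: 14.05
ee_pos: [527.0, -237.2, 6.9]
orientation: [-0.0, 3.141, -0.001]
ft_force: [4.8, -1.5, 2.5]
width: 0.8
grasp_force: 2.0
t: 14.88
ee_pos: [585.0, -23.0, 76.2]
orientation: [0.003, -3.138, -0.001]
ft_force: [1.2, 0.1, 0.5]
width: 0.5
grasp_force: 0.0
t: 15.13
ee_pos: [585.6, 4.5, 76.0]
orientation: [0.005, -3.139, 0.0]
ft_force: [-0.7, -0.5, -0.5]
width: 0.1
grasp_force: 0.0
L deg 0.99 [ 384.3 -145.1] 80
R deg 0.67 [ 387.5 -290. ] 80
E deg 1.37 [ 513.7 -216.5] 39
tip [ 198.64601602 -218.73875875]
edge 246.13447014063868 [3.39675582e-05 2.46236525e+02]
{'C': [356.4, -218.1], 'ang': 0.699999988079071, 'L': [148.2, 317.2], 'end': [516.4, -216.1], 'tip': [196.5, -220.1], 'minx': 198.0}
(array([-3.38573424e-04,  2.45864707e+02]), np.float64(246.03151153044044), 190)
15.2333 [586.    2.7  76.2] [-0.6 -0.1  0.1]
pinch_bowl [([289.0, 269.0], 0.88, [343.0, -213.0]), ([340.0, 210.0], 0.68, [499.0, -356.0]), ([338.0, 242.0], 0.6, [412.0, -349.0])]
```

View pics/e.png

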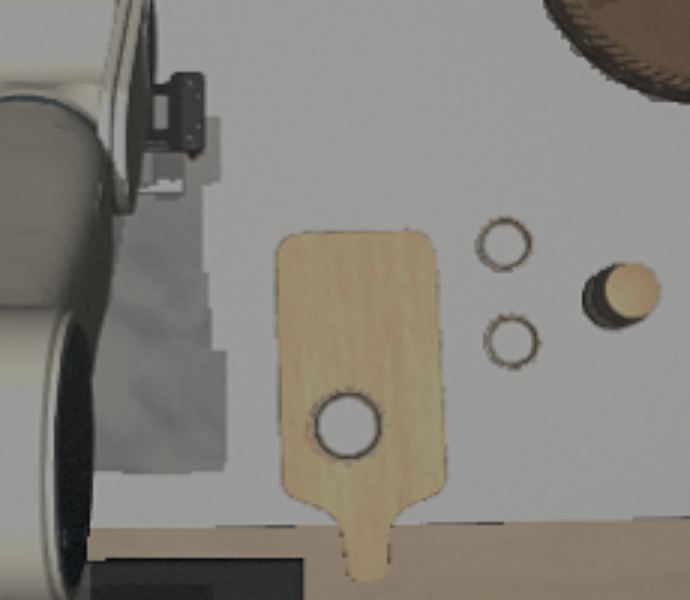

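```bash
python3 -c "
from workcell import ticket
print(ticket.close_job())"
```

```text
the job is handed in; nothing more can be done
None
```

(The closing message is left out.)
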